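# Ready the brazing hearth: rod in the cup, spark guard held open

## Task

The welder is about to braze the tee joint in the hearth: take the filler rod from its grooved brick and stand it upright in the rod cup, lowering it to the bottom before you let go, so that it is at hand. Then lift the hearth's spark guard by its bar until it is open 60 degrees from shut, and finish while still holding it there with the gripper (it falls shut by itself). Leave the other things on the bench where they are.

Things in the scene. Friction and masses are not known exactly. Their poses are not given: they have to be found in the camera images.
- rod: Filler rod: round stick, diameter 10 mm, 200 mm long, 60 g, white flux coat, the last 50 mm at its -x end bare brass. Origin at its middle, x along it. Starts level in the groove of the grooved brick (axis 69 mm above the bench), along the brick's x; its brass end sticks out 70 to 85 mm past the brick's -x face, the one nearest the robot, over free space. Either end may go down in the cup.
- rest: Grooved brick: fixed half firebrick 114 (x) by 100 (y) by 64 mm high; two steel strips on top along x, 6 mm high, leave a 13 mm wide groove between them. Origin at the centre of its underside; its -x face looks roughly to the robot.
- cup: Rod cup: upright steel pipe stub, open on top, fixed to the bench; outside diameter 64 mm, inside 56 mm, rim 90 mm and inner floor 6 mm above the bench, on a square 84 mm foot plate 4 mm thick. Origin at the centre of its underside, z up. It may have changed places with the flux tin. A rod let go in it leans on the rim, which is all right.
- cup_mouth (a point): Centre of the rod cup's open mouth, level with its rim, 90 mm above the bench.
- hearth: Brazing hearth: fixed steel tray 250 mm (x) by 230 mm (y) with bricks 45 mm high, sheet walls up to 112 mm at both sides and at the far (+x) side, and copper tubes that form a tee inside. Origin at the centre of its underside; the open front looks to its -x, roughly to the robot.
- guard (a joint): Angle of the spark guard (steel plate 150 mm deep, 212 mm wide, about 0.4 kg, dark window, hinged on the hearth's far top edge), rad: 0 shut (level over the hearth), growing as its front edge rises; 60 degrees is 1.047; stop at 1.4. Gravity and a light spring always pull it shut (2 to 4 N upward at the bar lifts it).
- guard_handle (a point): Middle of the guard's bar: round, diameter 12 mm, 110 mm long, along the hearth's y, carried at its ends by two 8 mm rods 60 mm in front of the plate's front edge (free gap 54 mm). 210 mm from the hinge axis; 115 mm above the bench when shut, nothing within 60 mm below it. The point moves with the guard.
- guard_hinge (a point): Point on the hinge axis of the guard, at its middle, 115 mm above the bench; the hinge axis is the hearth's y axis. With the guard at angle a, the bar is 210*cos(a) mm from here towards the hearth's -x and 210*sin(a) mm above.
- flux_tin: Closed flux tin, diameter 68 mm, 85 mm high, a bystander. Origin at the centre of its underside.
- hammer: Hammer lying on the bench, 240 mm long, a bystander. Origin near its middle, on the bench.
- wire_brush: Brush lying on the bench, 200 mm long, a bystander. Origin near its middle, on the bench.
- loose_brick: Loose half firebrick 114 by 114 by 64 mm beside the hearth, a bystander. Origin at the centre of its underside.
- goggles: Black welding goggles, 146 by 56 by 35 mm, a bystander. Origin at the centre of the underside.
- offcut: Upright pipe offcut, diameter 60 mm, 70 mm high, open at both ends, standing loose farther back: not the rod cup. Origin at the centre of its underside.
There are look-alikes about, which are no part of the job. There is more than one size of the rod; the one meant has the size given above. What is shaped like the cup but red is not meant.

How it is judged (in metres and radians):
On the way, in this order (a step that is already met when the one before it is completed fails the run):
1. the rod, still held in the gripper, is in the cup within 0.6 rad of upright, its lower end less than about 30 mm from the cup's floor (horizontal distance between rod and cup_mouth below 0.032 m and height (world z) of rod between 0.085 and 0.136 m and angle between the x axis of rod and the z axis of cup, either way round below 0.6 rad and contact force between the fingers and rod above 0.3 N), for 0.1 s.
2. the rod stands in the cup, let go and at rest (horizontal distance between rod and cup_mouth below 0.032 m and height (world z) of rod between 0.085 and 0.125 m and angle between the x axis of rod and the z axis of cup, either way round below 0.6 rad and contact force between the fingers and rod below 0.1 N and linear speed of rod below 0.05 m/s), for 0.3 s.
3. the guard is held by the fingers at 60 degrees (53 to 67) (value of joint guard between 0.925 and 1.17 rad and contact force between the fingers and guard above 0.3 N), for 0.3 s.
At the end, for the whole second after the job is handed in: The rod stands in the cup, untouched and at rest, within 0.6 rad of upright; the guard is still at 53 to 67 degrees (0.925 to 1.17 rad), still, with the gripper's fingers pressing on it by more than 0.3 N (all of step 2 and all of step 3 and velocity of joint guard between -0.1 and 0.1 rad/s); the arm keeps its last pose, push and grip.
It fails at once if the flux tin, hammer, wire brush, loose brick, goggles or pipe offcut is moved by more than 30 mm (distance of any of flux_tin, hammer, wire_brush, loose_brick, goggles, offcut from where it was at the start of the episode above 0.03 m).
It also fails if it takes over 61 s, if anything falls off the work surface, if the arm or the gripper's body presses on something with over 40 N, if the wrist force passes 120 N, or if a joint passes its speed limit or range.

## Robot

A 6-joint arm with a two-finger parallel gripper is mounted at the origin on the work surface. World frame = base frame: x ahead of the robot, y to its left, z up, the work surface at z = 0. Lengths are in m, angles in degrees, forces in N, time in s.
With the tool pointing down it reaches from about 0.25 to 0.775 m from the base axis. Payload 8.9 kg.
Tool frame: the origin (TCP) lies where the fingers leave the gripper's body, on its centre line; the fingertips stand 73 mm ahead of it and the grasp point (between the pads) lies 54 mm ahead of it; z points along the fingers, y is the direction in which the jaws open and shut (so a half turn about z gives the same grasp; the last joint's range is limited). The gripper opens to 85 mm and grips with 20 to 120 N. Pads are 22 mm wide; open, the fingers measure 114 mm over their backs; the gripper's body (76 mm by 85 mm) begins 54 mm behind the grasp point. The pads swing forward as they close: fully open they stand 13 mm farther back than shut.
Start: joints at [56.534, 16.656, -8.789, 64.555, 0, 82.019], TCP at [0.226, 0.474, 0.304] pointing down, gripper open.
Joint ranges: [-144.48, 144.48], [-52.06, 99.96], [-74.48, 78.29], [-112.23, 115.85], [-86.99, 84.42], [-180, 180]. Speed limits (degrees/s): [127.2, 127.2, 159.86, 180, 180, 180].

## Interface

Orientations are given as [roll, pitch, yaw] about the fixed x, y, z axes, in that order (R = Rz(yaw) Ry(pitch) Rx(roll)).
In Python, from rig import manip gives the robot as it stands. Calls block until the motion is done:
- manip.move_pose(position, orientation): joint-space move of the TCP to a pose.
- manip.move_l(position, ori=None, v=0.15): straight line of the TCP; ori=None keeps the orientation; v is the mean speed in m/s.
- manip.goto_joints(angles): joint-space move.
- manip.open() and manip.grasp(squeeze=None): open the fingers fully, or close them until they stop; squeeze is the grip in N (None keeps the last).
- manip.dwell(seconds).
- manip.inverse_kinematics(position, orientation): joint angles nearest the present ones, or None.
- manip.get_image(name): name is "scene" or "top" or "wrist"; returns the picture (480x640x3 uint8, red, green, blue); there is no depth.
- manip.camera_info(name): a dict with "fx", "fy", "cx", "cy" (pixels), "k1" (the pictures are not rectified: a ray, as slopes to the right and down, at radius r is drawn at 1 + k1 r^2 times it, then the intrinsics apply), "R" (3x3) and "t" (3): a world point X has camera coordinates R X + t. Camera axes: x right, y down, z forward; pixel columns grow to the right and rows downward; lengths in m; the calibration is good to about 2 mm. A picture is of the moment at which its call begins: read the wrist's pose just before it. camera_info takes no time and is no camera call; for the wrist camera it gives the pose at the moment of the call.
A pose or a line that the arm cannot do raises manip.Unreachable and nothing moves.
- manip.job_done(): hands the job in, once; it reports no verdict.
Readings, each from a call of its own:
- manip.get_clock(): time.
- manip.get_joint_pos(): joint angles.
- manip.get_qvel(): joint speeds.
- manip.get_tau(): joint torques, N m.
- manip.get_ee_pos(): TCP position.
- manip.get_ee_rot(): TCP orientation.
- manip.get_ft_force(): force on the tool from outside, world axes, zero at the start.
- manip.get_torque(): the same for the moment, N m.
- manip.get_opening(): opening from 0.0 (shut) to 1.0 (fully open).
Only numpy, scipy, OpenCV 4.12 (cv2) and the standard library are available. Lean on these libraries where they do the work, as an engineer would, in place of code of your own. Each camera call takes 0.05 s, during which the arm holds its last target.

## Working session

There is one attempt and no reset: what is moved stays moved. The work goes in short steps, each a Python script; the robot and the scene stay as the last script left them, time stands still between calls to the robot, and variables do not carry over. Pictures are saved under pics/ and viewed, and the job is handed in when it is done.

```bash
mkdir -p pics; ls; cat > h.py <<'E'
import numpy as np, cv2, json
from rig import manip
def snap(name,fn):
    info=manip.camera_info(name)
    im=manip.get_image(name); cv2.imwrite('pics/'+fn+'.png',im[:,:,::-1])
    json.dump({k:(np.asarray(v).tolist()) for k,v in info.items()},open('pics/'+fn+'.json','w'))
    return im
def load(fn):
    return {k:np.array(v) for k,v in json.load(open('pics/'+fn+'.json')).items()}
def ray(c,u,v):
    K=np.array([[c['fx'],0,c['cx']],[0,c['fy'],c['cy']],[0,0,1.]])
    p=cv2.undistortPoints(np.array([[[u,v]]],float),K,np.array([float(c['k1']),0,0,0]))[0,0]
    d=c['R'].T@np.array([p[0],p[1],1]); o=-c['R'].T@c['t']
    return o,d
def atz(fn,u,v,z):
    o,d=ray(load(fn),u,v); return o+d*(z-o[2])/d[2]
def proj(fn,X):
    c=load(fn); K=np.array([[c['fx'],0,c['cx']],[0,c['fy'],c['cy']],[0,0,1.]])
    return cv2.projectPoints(np.array(X,float).reshape(-1,1,3),cv2.Rodrigues(c['R'])[0],c['t'],K,np.array([float(c['k1']),0,0,0]))[0].reshape(-1,2)
def crop(fn,x0,y0,x1,y1,s,out):
    im=cv2.imread('pics/'+fn+'.png')[y0:y1,x0:x1]; cv2.imwrite('pics/'+out+'.png',cv2.resize(im,None,fx=s,fy=s,interpolation=cv2.INTER_CUBIC))
E
python3 - <<'E'
from h import *
for n in('scene','top','wrist'):
    snap(n,n+'0'); c=load(n+'0'); print(n,c['fx'],c['k1'],-c['R'].T@c['t'])
print(manip.get_clock(),manip.get_ee_pos(),manip.get_ee_rot())
E
```

```text
pics
scene 509.63450641882935 -0.14963263818753578 [ 1.16453289 -0.53681008  1.19735372]
top 617.1213170539514 -0.02014331036810399 [ 0.30497785 -0.05831186  1.55214578]
wrist 361.79077610082567 0.012307422726506837 [0.14945881 0.5105     0.37377708]
0.15 [0.2257532  0.47370762 0.30346698] [-1.79944427e+02 -8.37453773e-03  1.54515722e+02]
```

View pics/top0.png

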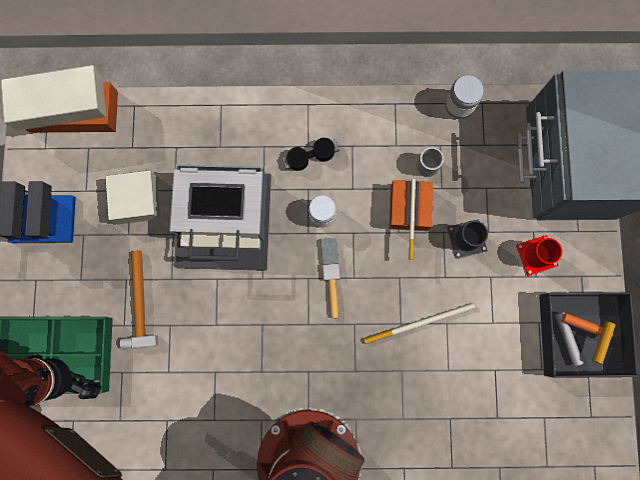

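View pics/scene0.png

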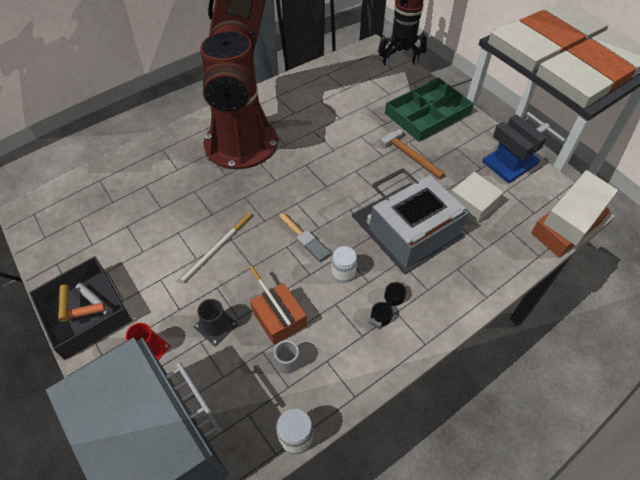

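The top view shows the rod on the orange brick at (413,180)–(411,258), the dark cup near (473,233), the hearth near (220,215) with its bar near (210,238), and the red cup at (548,248). The rod lying on the bench is a longer look-alike. I'll enlarge these.

```bash
python3 - <<'E'
from h import *
crop('top0',375,140,505,270,6,'c1'); crop('top0',160,155,280,275,6,'c2')
crop('scene0',180,250,320,360,5.5,'c3'); crop('scene0',350,160,480,280,5,'c4')
E
```

```text
(no output)
```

View pics/c1.png

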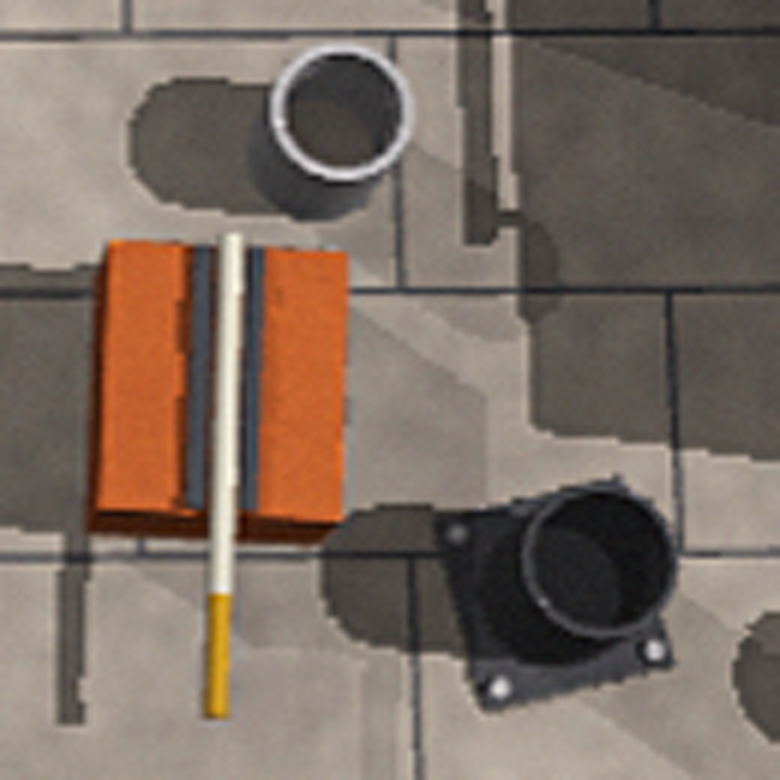

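View pics/c2.png

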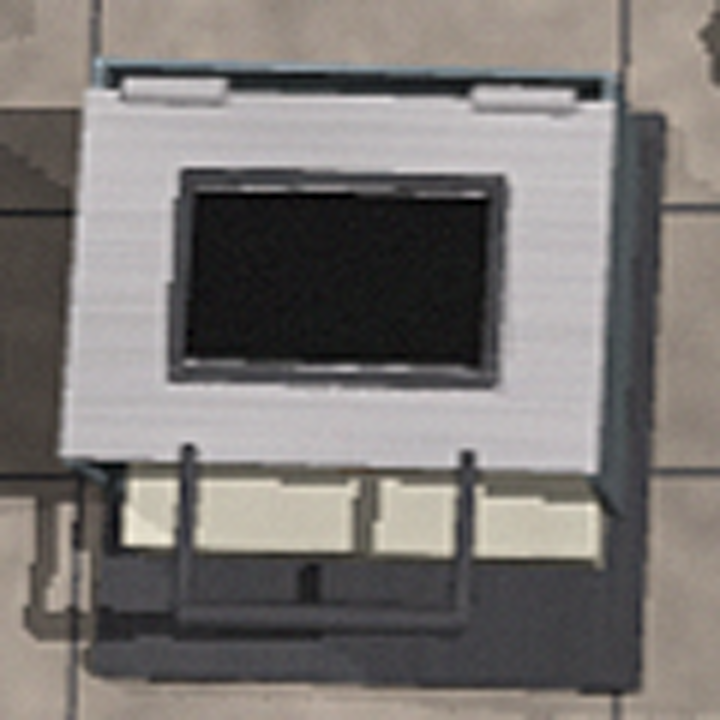

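View pics/c3.png

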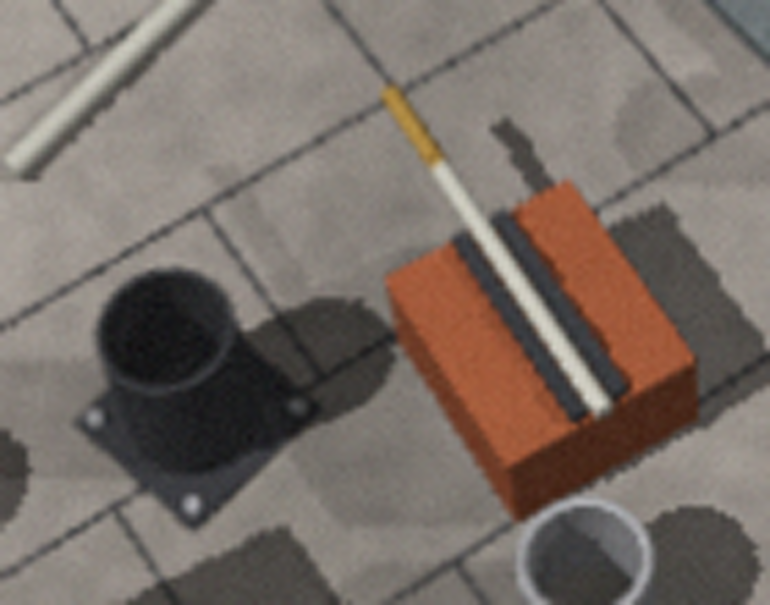

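View pics/c4.png

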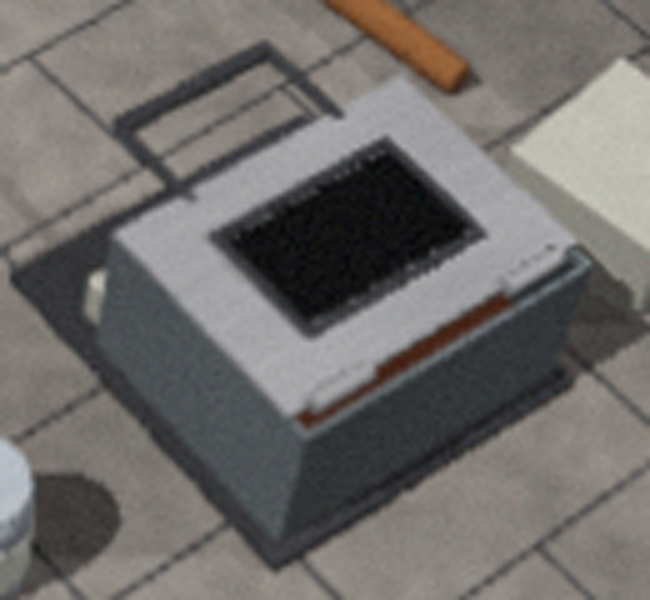

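```bash
python3 - <<'E'
from h import *
np.set_printoptions(precision=4,suppress=True)
def P(fn,ox,oy,s,u,v,z): return atz(fn,ox+(u+.5)/s-.5,oy+(v+.5)/s-.5,z)
T=lambda u,v,z:P('top0',375,140,6,u,v,z); S=lambda u,v,z:P('scene0',180,250,5.5,u,v,z)
print('rod T',T(217,716,.069),T(232,234,.069)); print('rod S',S(388,90,.069),S(602,412,.069))
print('cup',T(600,561,.09),S(166,330,.09))
H=lambda u,v,z:P('top0',160,155,6,u,v,z);G=lambda u,v,z:P('scene0',350,160,5,u,v,z)
a,b=H(184,614,.115),H(465,627,.115); print('bar',a,b,(a+b)/2,'S',G(268,47,.115),G(122,126,.115))
print('hinge',H(170,90,.118),H(520,98,.118))
a,b=T(217,716,.069),T(232,234,.069);print(np.linalg.norm(a-b),np.degrees(np.arctan2(*(b-a)[1::-1])))
print('brick S face',T(95,513,.064),T(342,522,.064),'N',T(108,240,.064),T(348,250,.064))
print('tin', atz('top0',321,208,.085))
for p in [(.45,-.2),(.55,-.2),(.5,0.1),(.42,.15)]:
  for rpy in ([180,0,0],[180,0,90],[180,0,180]): 
    r=manip.inverse_kinematics([*p,.25],rpy);print(p,rpy,r)
E
```

```text
rod T [ 0.4821 -0.253   0.069 ] [ 0.6818 -0.2647  0.069 ]
rod S [ 0.4814 -0.2491  0.069 ] [ 0.6817 -0.2628  0.069 ]
cup [ 0.5409 -0.4054  0.09  ] [ 0.5434 -0.4027  0.09  ]
bar [0.4847 0.2704 0.115 ] [0.4789 0.1602 0.115 ] [0.4818 0.2153 0.115 ] S [0.4864 0.2772 0.115 ] [0.4837 0.1676 0.115 ]
hinge [0.6953 0.2817 0.118 ] [0.691  0.1416 0.118 ]
0.20005178466200185 -3.3560110593824035
brick S face [ 0.5664 -0.2061  0.064 ] [ 0.5619 -0.3068  0.064 ] N [ 0.6808 -0.214   0.064 ] [ 0.6759 -0.3131  0.064 ]
tin [ 0.6059 -0.0366  0.085 ]
(0.45, -0.2) [180, 0, 0] [-32.4757  15.3813 -19.0527  55.566    0.     147.5243]
(0.45, -0.2) [180, 0, 90] [-32.4757  15.3813 -19.0527  55.566    0.      57.5243]
(0.45, -0.2) [180, 0, 180] [-32.4757  15.3813 -19.0527  55.566    0.     -32.4757]
(0.55, -0.2) [180, 0, 0] [-27.1388  25.0808  -4.5876  60.3315   0.     152.8612]
(0.55, -0.2) [180, 0, 90] [-27.1388  25.0808  -4.5876  60.3315   0.      62.8612]
(0.55, -0.2) [180, 0, 180] [-27.1388  25.0808  -4.5876  60.3315   0.     -27.1388]
(0.5, 0.1) [180, 0, 0] [   3.0903   17.1977  -16.5003   56.3021    0.     -176.9097]
(0.5, 0.1) [180, 0, 90] [  3.0903  17.1977 -16.5003  56.3021   0.      93.0903]
(0.5, 0.1) [180, 0, 180] [  3.0903  17.1977 -16.5003  56.3021   0.       3.0903]
(0.42, 0.15) [180, 0, 0] [  10.2461   10.5111  -25.5144   53.9746    0.     -169.7539]
(0.42, 0.15) [180, 0, 90] [ 10.2461  10.5111 -25.5144  53.9746   0.     100.2461]
(0.42, 0.15) [180, 0, 180] [ 10.2461  10.5111 -25.5144  53.9746   0.      10.2461]
```

```bash
cat >> h.py <<'E'
from scipy.spatial.transform import Rotation as Ro
np.set_printoptions(precision=4,suppress=True)
def pose(g,yaw,below,flip=1):
    """grasp point g; tool z = heading yaw, 'below' deg under horizontal; jaws horizontal"""
    a,b=np.radians(yaw),np.radians(below)
    z=np.array([np.cos(a)*np.cos(b),np.sin(a)*np.cos(b),-np.sin(b)])
    y=flip*np.array([-np.sin(a),np.cos(a),0]); x=np.cross(y,z)
    return np.array(g)-.054*z, Ro.from_matrix(np.c_[x,y,z]).as_euler('xyz',degrees=True)
def vpose(g,yaw,below,flip=1):
    """same with the jaws opening in the vertical plane"""
    a,b=np.radians(yaw),np.radians(below)
    z=np.array([np.cos(a)*np.cos(b),np.sin(a)*np.cos(b),-np.sin(b)])
    x=flip*np.array([-np.sin(a),np.cos(a),0]); y=np.cross(z,x)
    return np.array(g)-.054*z, Ro.from_matrix(np.c_[x,y,z]).as_euler('xyz',degrees=True)
ROD=np.array([.5819,-.257,.069]); RYAW=-3.6
CUP=np.array([.542,-.404,.09]); HY=-2.3
HINGE=np.array([.6925,.209,.115])
def bar(a):
    a=np.radians(a);h=np.radians(HY)
    return HINGE+.21*np.array([-np.cos(a)*np.cos(h),-np.cos(a)*np.sin(h),np.sin(a)])
E
python3 - <<'E'
from h import *
print(bar(0))
ik=lambda p:manip.inverse_kinematics(list(p[0]),list(p[1]))
d=np.array([np.cos(np.radians(RYAW)),np.sin(np.radians(RYAW)),0]); g=ROD-.062*d
for t in (30,45,55,65,75):
  for f in(1,-1):
    print(t,f,'pick',ik(pose(g,RYAW,t,f)),'place',[ik(pose([*CUP[:2],.17],y,90-t,-f)) for y in (-37,-20)], ik(pose([*CUP[:2],.32],-37,90-t,-f)))
for b in(0,10,20,30,40):
  for f in(1,-1):
    print(b,f,ik(vpose(bar(0),HY,b,f)),ik(vpose(bar(30),HY,b+30,f)),ik(vpose(bar(60),HY,b+60,f)),ik(vpose(bar(60),HY,b+40,f)))
E
```

```text
[0.4827 0.2174 0.115 ]
30 1 pick [-54.798   40.6568 -69.9149 -67.9156  42.447  -31.8746] place [array([-44.6207,  17.7502, -30.0382,  12.4312,   3.8019, 173.3906]), array([-49.3182,  18.8351, -27.8192,  16.625 ,  14.1718, 154.0639])] [-44.6207   9.6268 -15.945   34.6479   3.8019 173.3906]
30 -1 pick [-54.798   40.6568 -69.9149 -67.9156  42.447  148.1254] place [array([-44.6207,  17.7502, -30.0382,  12.4312,   3.8019,  -6.6094]), array([-49.3182,  18.8351, -27.8192,  16.625 ,  14.1718, -25.9361])] [-44.6207   9.6268 -15.945   34.6479   3.8019  -6.6094]
45 1 pick [-49.0376  24.8507 -59.5122 -29.4197  30.252  -35.678 ] place [array([-45.6772,  16.1931, -46.8859, -17.7492,   6.1239, 173.8408]), array([-53.0965,  17.1829, -43.656 , -10.7936,  22.7131, 155.2552])] [-45.6772   3.0703 -34.2536   8.0059   6.1239 173.8408]
45 -1 pick [-49.0376  24.8507 -59.5122 -29.4197  30.252  144.322 ] place [array([-45.6772,  16.1931, -46.8859, -17.7492,   6.1239,  -6.1592]), array([-53.0965,  17.1829, -43.656 , -10.7936,  22.7131, -24.7448])] [-45.6772   3.0703 -34.2536   8.0059   6.1239  -6.1592]
55 1 pi
[... 2782 characters left out ...]
.5466] [ 16.3158  12.2982 -11.268   47.403   -6.268  107.5641]
30 -1 None [ 21.882    3.9277 -38.5834  19.7138 -11.8189 -68.7499] [ 13.2466  27.0603  13.7963  76.736    0.     -74.4534] [ 16.3158  12.2982 -11.268   47.403   -6.268  -72.4359]
40 1 [ 29.8388  19.4865 -68.4632 -43.2101 -24.0488 111.9902] [ 19.4097   8.2735 -28.4093  34.6341  -7.2682 110.5125] [ 12.0333  36.1384  28.1571  91.7134   2.4638 104.1244] [ 14.6735  19.1292   0.8377  62.1359  -2.9057 106.7302]
40 -1 [ 29.8388  19.4865 -68.4632 -43.2101 -24.0488 -68.0098] [ 19.4097   8.2735 -28.4093  34.6341  -7.2682 -69.4875] [ 12.0333  36.1384  28.1571  91.7134   2.4638 -75.8756] [ 14.6735  19.1292   0.8377  62.1359  -2.9057 -73.2698]
```

```bash
python3 - <<'E'
from h import *
d=np.array([np.cos(np.radians(RYAW)),np.sin(np.radians(RYAW)),0]); g=ROD-.062*d
p,o=pose(g,RYAW,50,-1); z=(g-p)/.054
print(p,o)
manip.move_pose(list(p-.11*z),list(o))
print(manip.get_clock(),manip.get_joint_pos())
snap('wrist','w1')
print(proj('w1',[ROD-.1*d,ROD+.1*d,g]))
E
```

```text
[ 0.4854 -0.2509  0.1104] [180.  -40.   -3.6]
2.8417 [-55.0721   5.5749 -56.3892   0.4675  30.2179 136.0391]
[[324.5841 299.5385]
 [324.575   65.2994]
 [324.5798 244.7637]]
```

View pics/w1.png

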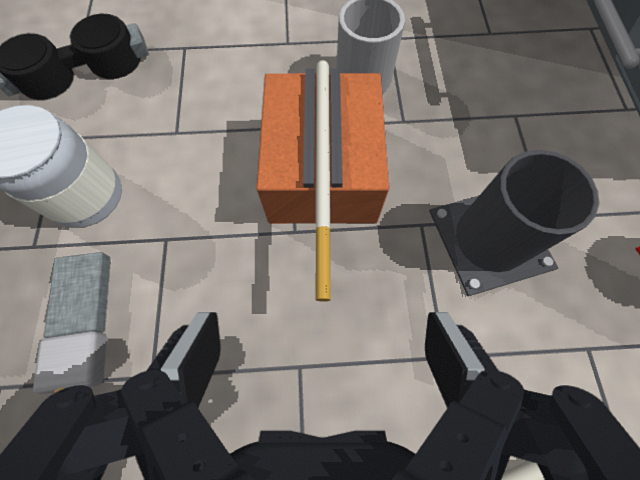

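The wrist view agrees with the prediction to 2 px: the brass end is at (323,300), the white end at (322,65), and the cup rim is centred near (549,194). Picking now.

```bash
python3 - <<'E'
from h import *
print('cup by wrist',atz('w1',549,194,.09))
d=np.array([np.cos(np.radians(RYAW)),np.sin(np.radians(RYAW)),0]); g=ROD-.062*d
p,o=pose(g,RYAW,50,-1)
manip.move_l(list(p),v=.12)
manip.grasp(60); print(manip.get_opening(),manip.get_ft_force())
manip.move_l(list(p+[0,0,.19]),v=.15)
print(manip.get_clock(),manip.get_opening(),manip.get_ee_pos(),manip.get_ft_force())
snap('wrist','w2');snap('scene','s2')
E
```

```text
cup by wrist [ 0.5388 -0.4021  0.09  ]
0.09329632078566752 [-0.2619 -0.4451  0.4856]
6.0667 0.09711134670997659 [ 0.485  -0.2506  0.2994] [ 0.6237  0.4304 -0.9448]
```

View pics/w2.png

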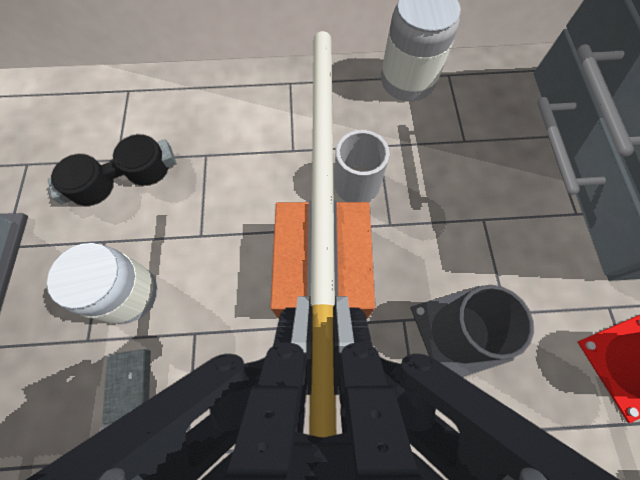

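View pics/s2.png

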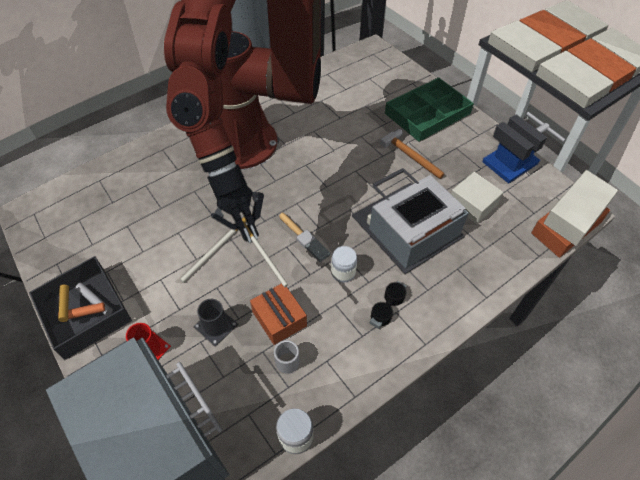

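The rod is held: white tip at (322,35), brick groove empty. I'll check the rod pose in the hand, then turn it above the cup.

```bash
python3 - <<'E'
from h import *
d=np.array([np.cos(np.radians(RYAW)),np.sin(np.radians(RYAW)),0])
up=np.array([0,0,.19])
for ds in(-.005,0,.005):
  for t in(-4,0,4):
    c=ROD-.062*d+up; e=d*np.cos(np.radians(t))+np.array([0,0,np.sin(np.radians(t))])
    print(ds,t,proj('w2',[c+(.162+ds)*e]),proj('s2',[c+(.162+ds)*e]))
crop('s2',200,190,310,300,7,'c5')
C=np.array([.5415,-.4035]); gz=.36
p,o=pose([*C,gz],-37,40,1)
manip.move_pose(list(p),list(o))
print(manip.get_clock(),manip.get_joint_pos(),manip.get_ee_pos(),p)
snap('scene','s3');snap('top','t3');snap('wrist','w3')
for f in('s3','t3','w3'): print(f,proj(f,[[*C,gz-.162],[*C,gz+.038],[*C,.09]]))
E
```

```text
-0.005 -4 [[324.7858  60.0371]] [[283.9947 285.9871]]
-0.005 0 [[324.8605  43.1048]] [[283.8259 283.5237]]
-0.005 4 [[324.9455  25.4047]] [[283.4708 280.7559]]
0 -4 [[324.7717  54.0489]] [[285.1848 287.7597]]
0 0 [[324.8474  36.4112]] [[285.0206 285.2283]]
0 4 [[324.9338  17.897 ]] [[284.6633 282.3802]]
0.005 -4 [[324.7578  48.1746]] [[286.3795 289.5387]]
0.005 0 [[324.8345  29.8299]] [[286.2206 286.94  ]]
0.005 4 [[324.9223  10.4959]] [[285.8618 284.0123]]
8.4 [-46.0324  -0.5518 -35.8989   5.0289   6.9174  -5.8016] [ 0.5084 -0.3785  0.3945] [ 0.5085 -0.3786  0.3947]
s3 [[200.8943 287.0123]
 [182.1138 235.2951]
 [209.1091 309.2175]]
t3 [[484.8491 225.0439]
 [510.5995 206.8639]
 [473.7856 232.8515]]
w3 [[320.9669  41.37  ]
 [321.2441 446.6928]
 [320.8782 -79.2252]]
```

View pics/c5.png

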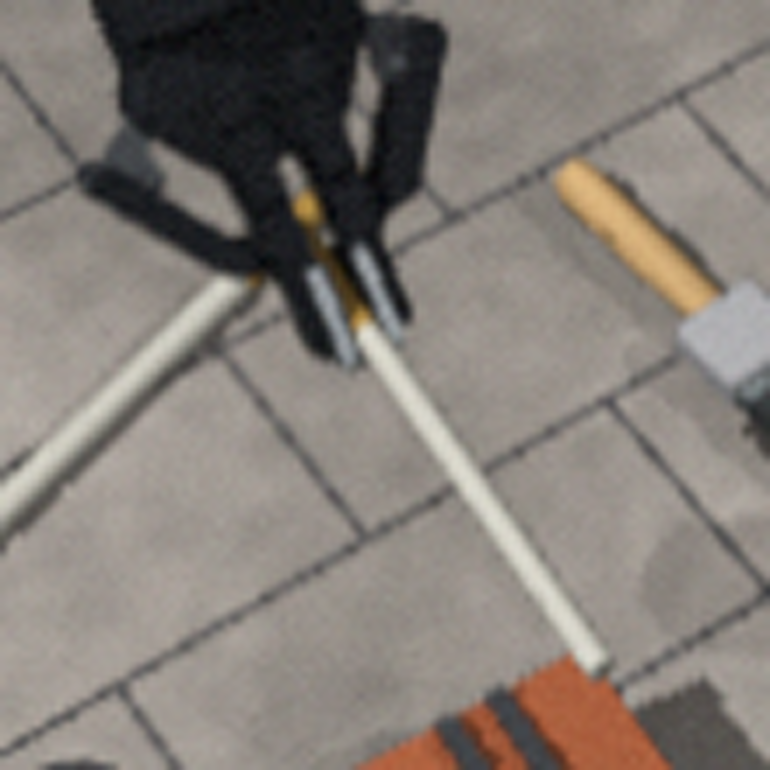

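View pics/s3.png

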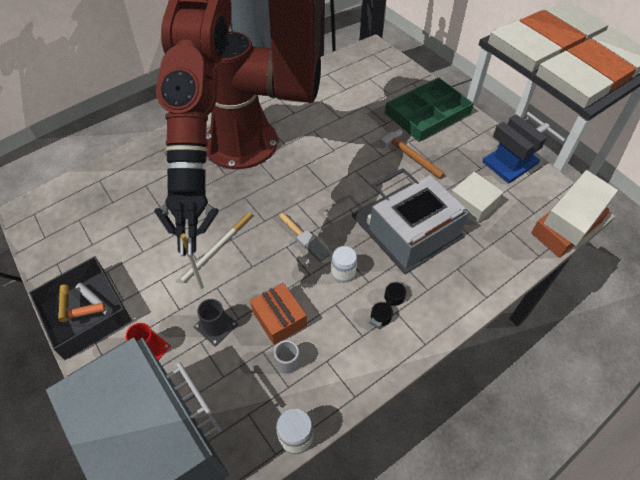

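View pics/w3.png

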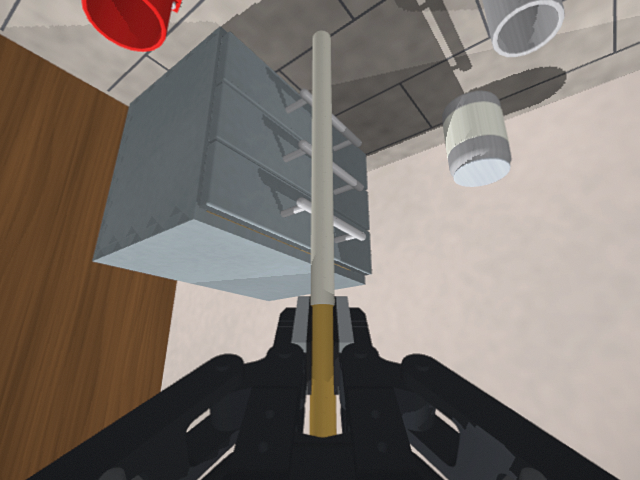

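View pics/t3.png

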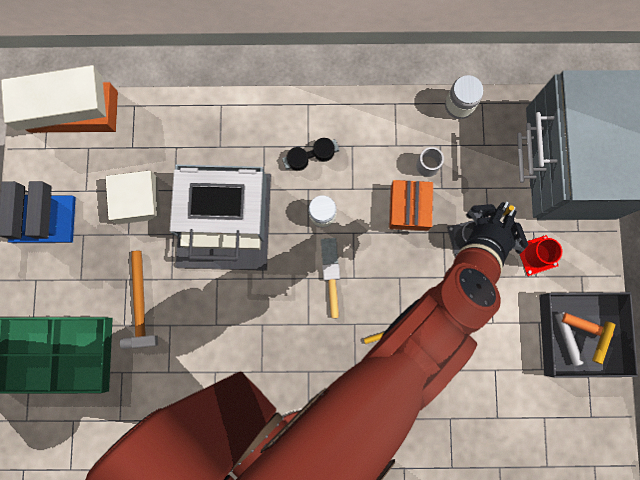

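The scene view shows the white tip at (200,287), within a pixel of the prediction, so the rod is upright over the cup (mouth at (210,310)). Lowering.

```bash
python3 - <<'E'
from h import *
C=np.array([.5415,-.4035])
f0=manip.get_ft_force()
for gz in(.20,.176):
    p,o=pose([*C,gz],-37,40,1); manip.move_l(list(p),v=.1); print(gz,manip.get_ft_force()-f0)
for gz in np.arange(.174,.160,-.002):
    p,o=pose([*C,gz],-37,40,1); manip.move_l(list(p),v=.03); df=manip.get_ft_force()-f0; print(gz,df)
    if df[2]>2: break
manip.dwell(.2)
snap('scene','s4'); crop('s4',150,190,270,340,5,'c6'); snap('wrist','w4')
print(manip.get_clock(),manip.get_opening())
E
```

```text
0.2 [-0.133  -0.3071 -0.6111]
0.176 [-0.8322 -0.5304  0.2563]
0.174 [-0.2208  0.6003  0.2822]
0.172 [-0.707  -0.193  -0.0099]
0.16999999999999998 [-0.9107 -0.6015  0.2204]
0.16799999999999998 [-0.8837  0.5186  5.6511]
11.9917 0.09294379416569419
```

View pics/c6.png

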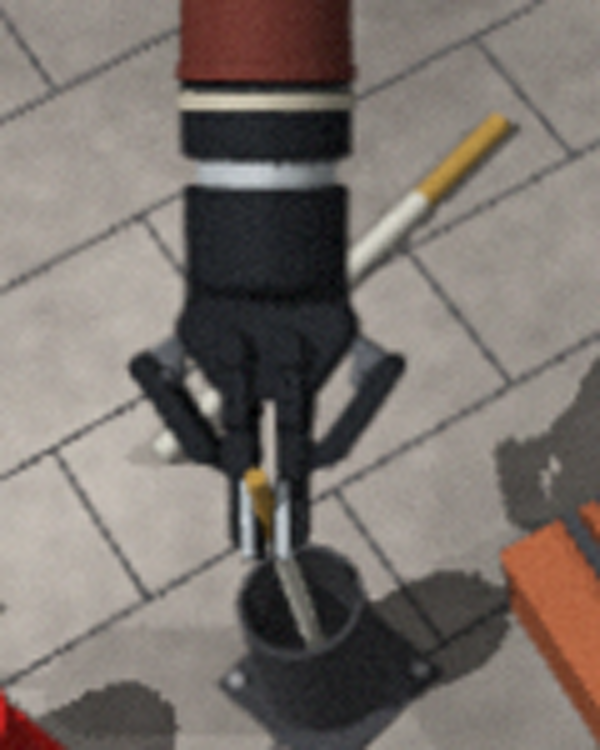

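View pics/w4.png

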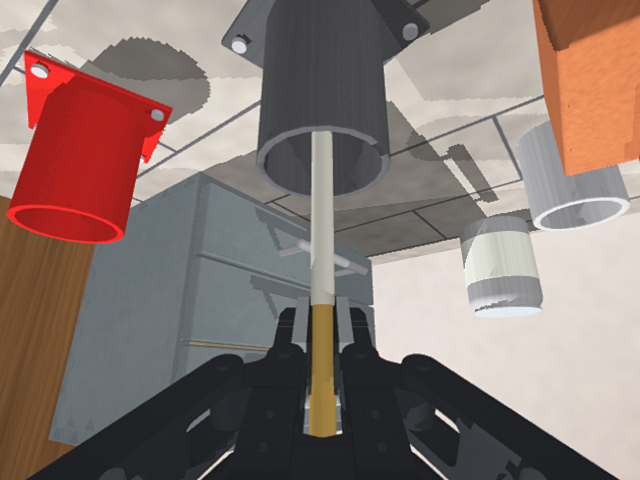

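The rod touches the cup floor (5.7 N) and stands within the mouth. Releasing.

```bash
python3 - <<'E'
from h import *
manip.open(); manip.dwell(.3)
p=manip.get_ee_pos(); 
R=Ro.from_euler('xyz',manip.get_ee_rot(),degrees=True).as_matrix()
manip.move_l(list(p-.13*R[:,2]),v=.12); manip.dwell(.4)
snap('scene','s5'); crop('s5',150,190,270,340,5,'c7'); snap('wrist','w5')
print(manip.get_clock(),manip.get_ee_pos(),manip.get_ft_force())
E
```

```text
14.75 [ 0.429  -0.3187  0.2862] [-0.0483  0.2713 -0.3195]
```

View pics/c7.png

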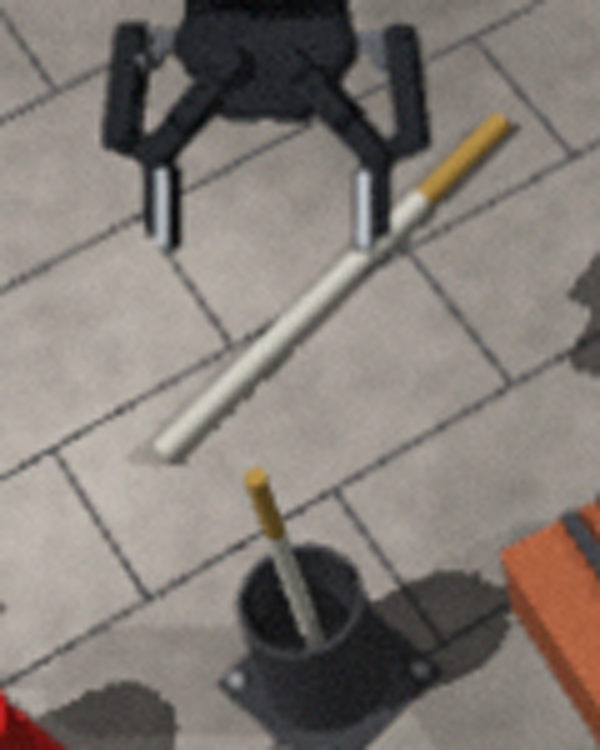

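View pics/w5.png

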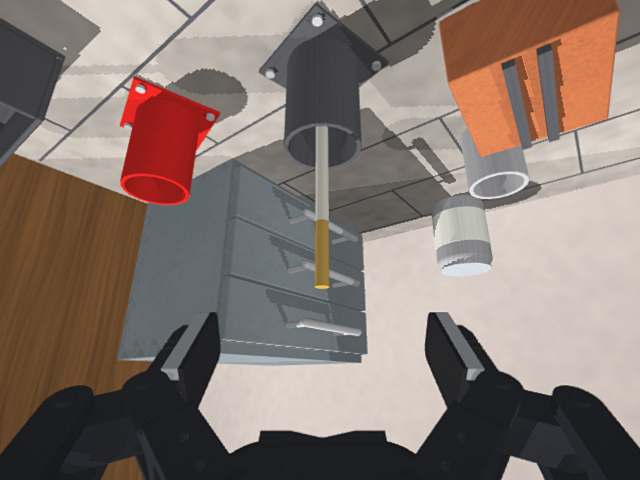

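The rod stands free in the cup: brass tip at (321,287) in the wrist view, foot inside the mouth at (322,135). Next is the guard.

```bash
python3 - <<'E'
from h import *
p,o=vpose(bar(0),HY,45,-1); z=(bar(0)-p)/.054
print(p,manip.inverse_kinematics(list(p),list(o)))
q=p-.10*z+[0,0,.03]; print(q)
manip.move_pose(list(q),list(o))
print(manip.get_clock(),manip.get_joint_pos())
snap('wrist','w6'); h=np.radians(HY); e=np.array([-np.sin(h),np.cos(h),0])*.055
print(proj('w6',[bar(0)-e,bar(0),bar(0)+e]))
E
```

```text
[0.4445 0.219  0.1532] [ 28.2397  15.3286 -64.1624 -30.2286 -21.0576 -67.3552]
[0.3739 0.2218 0.2539]
16.7917 [ 35.3394  -6.0508 -60.6472  -2.959  -25.6185 -61.3206]
[[353.9482 160.4853]
 [351.8664 238.5365]
 [350.0822 306.4665]]
```

View pics/w6.png

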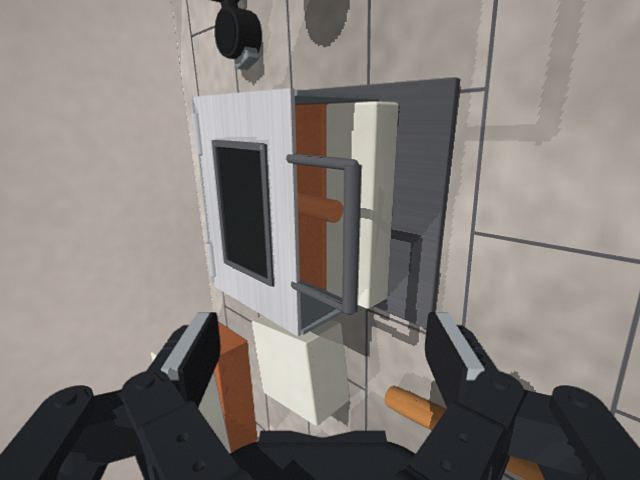

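The bar in the wrist view runs (353,162)–(349,309), within 3 px of the prediction. Grasping it and starting to lift along the arc.

```bash
python3 - <<'E'
from h import *
p,o=vpose(bar(0),HY,45,-1)
manip.move_l(list(p),list(o),v=.1); print(manip.get_ft_force())
manip.grasp(50); print(manip.get_opening(),manip.get_ft_force())
for a in(5,10,15):
    p,o=vpose(bar(a),HY,45+a,-1); manip.move_l(list(p),list(o),v=.06); print(a,manip.get_ft_force(),manip.get_ee_pos()-p)
print(manip.get_clock(),manip.get_opening())
snap('scene','s7'); crop('s7',320,100,480,280,4,'c8')
E
```

```text
[ 0.6113  0.8422 -0.2128]
0.123371834553692 [ 1.1809 -0.3459  1.6019]
5 [ 6.0329 -0.0975 -3.2287] [0.0002 0.     0.    ]
10 [ 5.8029  0.5956 -3.4671] [ 0.0001  0.0001 -0.0005]
15 [ 6.14    1.2474 -3.5636] [-0.0001  0.     -0.0008]
20.45 0.12217264067325845
```

View pics/c8.png

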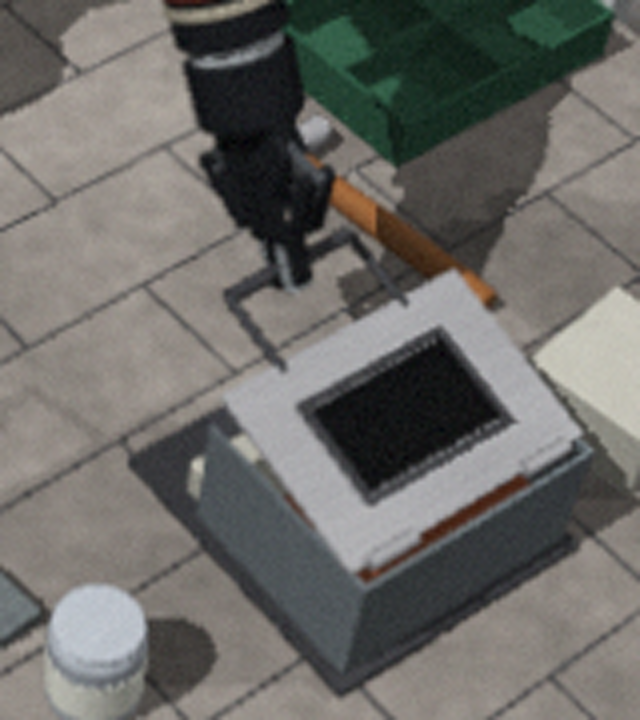

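The guard is opening with the bar held centrally in the fingers, at low forces. Continuing to 60°.

```bash
python3 - <<'E'
from h import *
for a in range(20,61,5):
    p,o=vpose(bar(a),HY,45+a*.9,-1); manip.move_l(list(p),list(o),v=.06); print(a,manip.get_ft_force(),manip.get_ee_pos()-p)
manip.dwell(.3)
print(manip.get_clock(),manip.get_opening(),manip.get_ft_force())
snap('scene','s8'); crop('s8',320,60,480,280,3.5 and 2.7,'c9'); snap('top','t8'); snap('wrist','w8')
h=np.radians(HY); e=np.array([-np.sin(h),np.cos(h),0])*.055
for a in(53,60,67): print(a,proj('s8',[bar(a)-e,bar(a)+e]).ravel(),proj('t8',[bar(a)-e,bar(a)+e]).ravel(),proj('w8',[bar(a)-e,bar(a)+e]).ravel())
crop('t8',160,150,290,270,6,'c10'); crop('s8',340,80,480,250,3.5,'c9'); crop('s8',150,190,270,340,5,'c11')
E
```

```text
20 [ 4.9972  0.6334 -5.5997] [-0.0004  0.0001 -0.0009]
25 [ 3.5719  2.9335 -6.5585] [-0.0006  0.0001 -0.0011]
30 [ 0.5252  2.8957 -4.6717] [-0.0007  0.0001 -0.0009]
35 [-3.441   2.6579 -3.5028] [-0.0008  0.0001 -0.0007]
40 [-5.0617  3.3114 -0.436 ] [-0.0008  0.0002 -0.0004]
45 [-7.004   3.7747  0.8335] [-0.001   0.0003 -0.0004]
50 [-7.8604  2.8629  5.3419] [-0.0009  0.0003  0.0004]
55 [-8.662   4.389   6.3872] [-0.0009  0.0004  0.0006]
60 [-9.4517  4.2038  7.7226] [-0.0009  0.0005  0.0008]
25.3667 0.11911332983417948 [-7.6897  3.9145  6.3202]
53 [398.2463 161.1156 430.8731 144.5308] [226.366  209.2517 174.1937 207.5583] [364.9295 189.4942 355.956  409.7789]
60 [404.4944 162.3288 437.4141 145.4579] [225.8562 197.834  173.26   196.1419] [316.6567 198.9662 317.326  439.5244]
67 [411.2014 164.7631 444.3674 147.5726] [225.6064 185.8012 172.7009 184.1152] [249.1225 209.251  265.9262 470.5085]
```

View pics/c9.png

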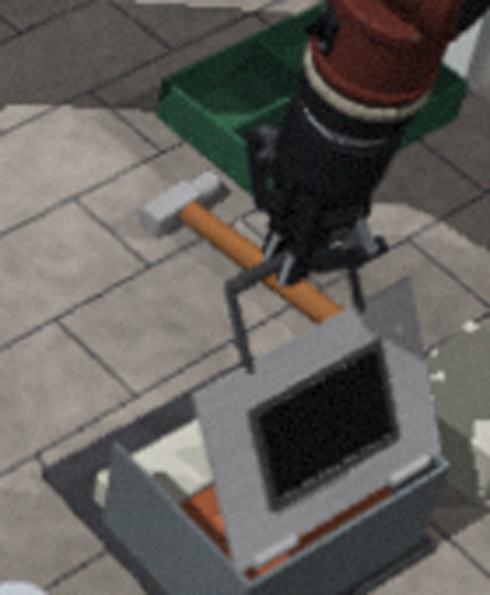

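View pics/w8.png

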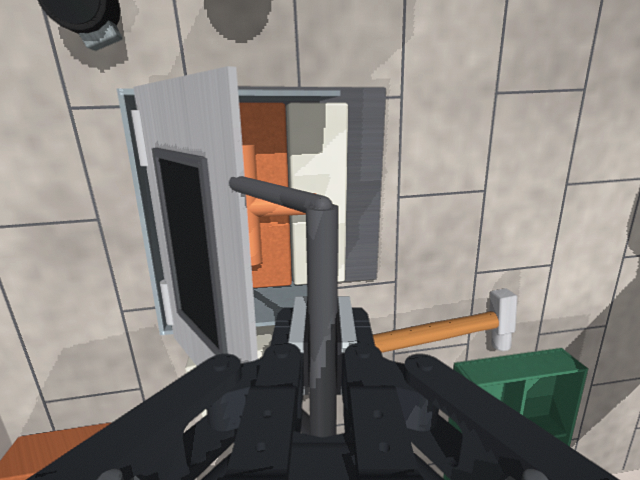

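View pics/c11.png

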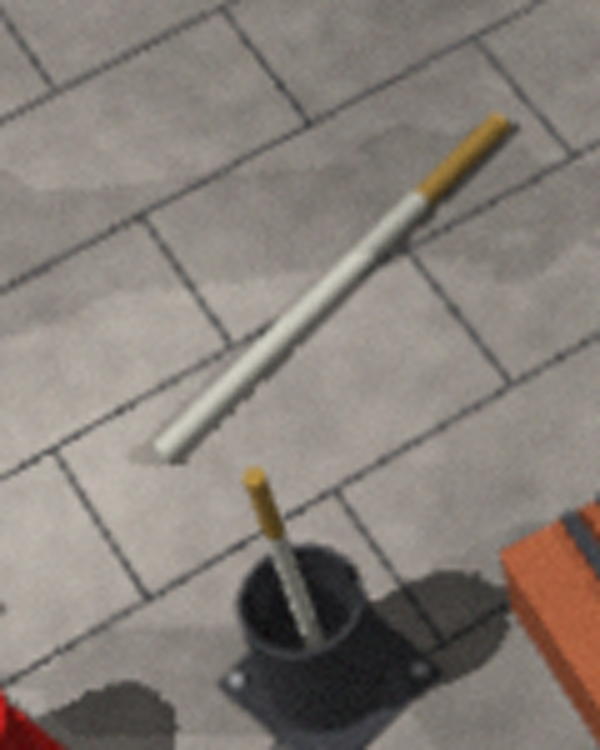

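View pics/t8.png

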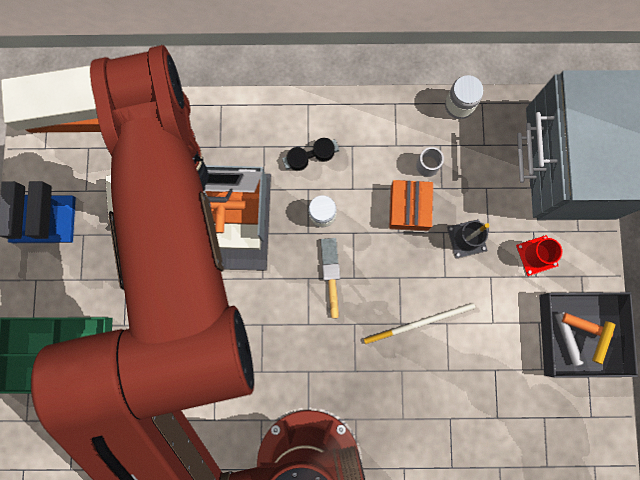

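Both cameras put the bar at about 60°: the near bar end is at (321,203) in the wrist view (60° predicts (317,199)) and at (406,161) in the scene view (predicted (404,162)). The rod still stands and the bystanders haven't moved. Handing in.

```bash
python3 - <<'E'
from h import *
print(np.abs(manip.get_qvel()).max(),manip.get_clock(),manip.get_ft_force()); manip.job_done(); print(manip.get_opening())
E
```

```text
0.07716937342830509 25.5167 [-8.3698  3.5393  6.1374]
the job is handed in; nothing more can be done
the job is handed in; nothing more can be done
```

The job is done and handed in at 25.5 s of the 61 s allowed.

- **Rod:** I took it by its brass end and lowered it white end down into the dark cup until the floor pushed back with about 5.7 N. Then I let go and backed off. The last scene and top pictures show it standing free inside the mouth, close to upright.
- **Guard:** I gripped the bar and lifted it along its arc to 60°. In the wrist and scene pictures the bar end lies within about 6 px of where 60° should put it (my estimate is 59–61°). The fingers still hold the bar at about 50 N grip, and the arm was nearly still.
- **Other checks:** The bystanders showed no visible movement in the last pictures, except the loose brick and hammer, which the arm hid in the top view. The hammer looks in place in the scene picture. The highest wrist force I read was about 13 N.

The calibrated cameras differed by up to 5 mm on the cup position and up to 7 mm on one end of the bar. I used averages for the cup and rod, and both fits went in without trouble. No check failed.

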